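Stock the door rack of the bench cabinet

TASK

Swing the blue bench cabinet's door wide open by its handle, at least square to the cabinet. Then set the two green bottles down, without dropping them, upright in the yellow rack on the inside of the door, one in each compartment. Leave the door standing wide open, knock no bottle over, and leave the other things on the bench where they are.

Things in the scene. Friction and masses are not known exactly. Their poses are not given: they have to be found in the camera images.
- cabinet: Blue steel cabinet, shell 150 deep (x) x 250 wide (y) x 240 high, fixed to the bench. Origin: centre of its underside; its open front faces its own -x, z up. A roof covers the inside, so the rack is reached from above only with the door open.
- door (a joint): Door angle in rad: 0 closed, grows as it opens, limit 1.9; starts shut or ajar. Grey panel 15 thick, 246 wide, 5 to 237 mm above the bench, over the cabinet's front, hinged upright on its front left (+y) edge; the free edge swings out to the cabinet's -x, then round to +y. The stiff hinge (0.25 N m) stays where it is left.
- hinge (a point): Point on the door's hinge axis, 120 mm above the bench. The door frame turns with the door: -y runs along the panel to its free edge, -x is its outer face (the panel fills x = -16 to -1 mm), z up.
- handle: Upright round steel bar, 12 mm diameter, on the door's outer face near its free edge. Origin: on the bar's axis at a good height to grip, 218 mm above the bench, 20 mm below the bar's top end; in the door frame x = -54, y = -215 mm from the hinge axis (38 mm off the panel). Axes as the door's. Two 8 mm posts hold it, 32 and 90 mm below the origin: the top 48 mm stand free all round.
- rack: Yellow open-topped rack on the inner face of the door, 72 (x, away from the panel) x 160 (y, along the panel) x 50 high, walls and floor 4 mm, one wall across y makes two compartments side by side. Origin: centre of its underside, 66 mm above the bench, at x = 36, y = -125 mm in the door frame. Axes as the door's.
- cell0 (a point): Centre of the floor of the compartment nearer the hinge, 70 mm above the bench; inside 64 (x) x 74 (y) mm, 46 deep; axes as the door's.
- cell1 (a point): Centre of the floor of the compartment nearer the door's free edge; otherwise as cell0. The two centres are 78 mm apart.
- bottle0: Green bottle with a paper label band and an orange cap, about 0.22 kg. Origin: centre of its underside, z up to the cap. Body 48 mm diameter up to 100 mm, cap 38 mm diameter from 100 to 150 mm: grip the cap. Starts upright on the bench.
- bottle1: Second green bottle, the same as bottle0.
- block: Bystander: machined aluminium block 55 x 55 x 75 mm with two steel stubs on top (97 mm in all). Origin: centre of its underside.
- screwdriver: Bystander: screwdriver with a green handle, 190 mm long, lying along its x. Origin: under its middle.
- carton: Bystander: cardboard carton 130 (x) x 90 (y) x 60 mm. Origin: centre of its underside.
Mind the look-alikes: they are no part of the job. Leave any turquoise look-alike of the bottle1 alone.

How it is judged:
On the way, in this order (a step that is already met when the one before it is completed fails the run):
1. the door is swung by its handle: the fingers are on the handle while the door is between 0.35 and 1.3 rad (value of joint door between 0.35 and 1.3 rad and contact force between the fingers and handle above 0.3 N), for 0.1 s.
2. the door is wide open (at least 1.45 rad) (value of joint door above 1.45 rad), for 0.2 s.
At the end, for the whole second after the job is handed in: The door stands open by at least 1.45 rad; each rack compartment holds one bottle, standing on its floor (axis within 22 mm of the compartment's centre, underside within 8 mm of its floor), upright within 0.12 rad and at rest (value of joint door above 1.45 rad and (((horizontal distance between bottle0 and cell0 below 0.022 m and z of bottle0 in the frame of cell0 between -0.006 and 0.008 m) and (horizontal distance between bottle1 and cell1 below 0.022 m and z of bottle1 in the frame of cell1 between -0.006 and 0.008 m)) or ((horizontal distance between bottle0 and cell1 below 0.022 m and z of bottle0 in the frame of cell1 between -0.006 and 0.008 m) and (horizontal distance between bottle1 and cell0 below 0.022 m and z of bottle1 in the frame of cell0 between -0.006 and 0.008 m))) and angle between each of bottle0, bottle1's own z axis and vertical below 0.12 rad and linear speed of each of bottle0, bottle1 below 0.03 m/s); the robot touches nothing.
It fails at once if the block, the screwdriver or the carton is moved by more than 40 mm (distance of any of block, screwdriver, carton from where it was at the start of the episode above 0.04 m).
It fails at once if a bottle is knocked over (tilted more than 0.6 rad) (angle between any of bottle0, bottle1's own z axis and vertical above 0.6 rad).
It fails at once if a bottle is dropped (out of the fingers it moves faster than 0.5 m/s, a fall of about 13 mm) ((contact force between the fingers and bottle0 below 0.05 N and linear speed of bottle0 above 0.5 m/s) or (contact force between the fingers and bottle1 below 0.05 N and linear speed of bottle1 above 0.5 m/s)).
It also fails if it takes over 72 s, if anything falls off the work surface, if the arm or the gripper's body presses on something with over 40 N, if the wrist force passes 120 N, or if a joint passes its speed limit or range.

ROBOT

A 7-joint arm with a two-finger parallel gripper is mounted at the origin on the work surface. World frame = base frame: x ahead of the robot, y to its left, z up, the work surface at z = 0. Lengths are in m, angles in rad, forces in N, time in s.
With the tool pointing down it reaches from about 0.4 to 0.85 m from the base axis. Payload 10.4 kg.
Tool frame: the origin (TCP) lies between the finger pads; the fingertips stand ahead of it and the grasp point (between the pads) lies 3 mm ahead of it (r.tips_ahead is the z of the fingertips in the tool frame, in m); z points along the fingers, y is the line along which they close (so a half turn about z gives the same grasp; the last joint's range is limited). The gripper opens to 87 mm and grips with 3 to 60 N. Pads are 19 mm wide; open, the fingers measure 117 mm over their backs; the gripper's body (75 mm by 190 mm) begins 51 mm behind the grasp point.
Start: joints at [1.161, 0.332, -0.065, 1.46, 0.022, 1.35, -0.088], TCP at [0.236, -0.579, 0.245] pointing down, gripper open.
Joint ranges: [-2.6, 2.6], [-0.5, 2.12], [-1.47, 1.34], [0.16, 2.42], [-1.27, 4.41], [0.06, 2.06], [-2.6, 2.6]. Speed limits (rad/s): [2.22, 2.22, 2.79, 2.79, 3.14, 3.14, 3.14].

INTERFACE

Orientations are given as a unit quaternion [x, y, z, w].
In Python, from bench import telemetry, camera, get_calibration, r gives the robot as it stands.
- The arm moves only by the tool drive_tool, never from a script. Its argument "series" is one flat list of numbers, 7 for each row, row after row: the turn, a rotation vector about the tool's x, y, z in units of 5 degrees (1.0 is 5 degrees), then the shift along the tool's x, y, z in units of 40 mm (1.0 is 40 mm), then the opening, from -1 (shut) to 1 (fully open). A call has 1 to 10 rows; each row is the pose to reach, as a shift and turn from the pose commanded when the call began, along the tool's axes at that moment; what a row does not reach only later rows make up. A row lasts 1/12 s, in which the tool goes at most 41.7 mm and 7.16 degrees, less where a joint would pass 70% of its speed; a pose out of reach is approached as far as the arm can. A call with a gripper value outside its range is refused whole. The fingers move at their own pace and stop on an object; "grip_force" is the grip in N (left out, the last holds). Time passes only in rows, so rows that repeat a pose let the fingers close. It gives the time, the measured TCP pose, the force, the opening and the grip force at its end, in the units of the state.
- telemetry.read_state(): the state, without advancing time (a new reading comes with each control period).
- camera(name): name is "scene" or "top" or "wrist"; returns the picture (384x512x3 uint8, red, green, blue); there is no depth.
- get_calibration(name): a dict with "fovy" (degrees; the focal length in pixels is half the picture's height over the tangent of half this angle, whatever the lens; pixels are square), "cx", "cy" (the principal point, pixels), "xyz" and "rotation" of the camera in the world. Camera axes: x right, y up, looking along -z (the intrinsics and any distortion apply to the point x, -y, -z); pixel columns grow to the right and rows downward; lengths in m; the calibration is good to about 2 mm. The wrist camera is an equidistant fisheye: a pixel r from the principal point sees the ray r / f radians off the axis. A picture is of the moment at which its call begins: read the wrist's pose just before it. get_calibration takes no time and is no camera call; for the wrist camera it gives the pose at the moment of the call.
- r.close_job(): hands the job in; it is judged then, once.
The state is a dict: "time": time; "joint_positions": joint angles; "joint_vel": joint speeds; "joint_torque": joint torques, N m; "ee_pos": TCP position; "eef_rot": TCP orientation; "ft_force": force on the tool from outside, world axes, zero at the start; "torque": the same for the moment, N m; "width": finger opening in m; "grip_force": force on a finger pad.
Only numpy, scipy, OpenCV 4.12 (cv2) and the standard library are available. Lean on these libraries where they do the work, as an engineer would, in place of code of your own. Each camera call takes 0.05 s, during which the arm holds its last target. There are 200 camera calls.

## Working session

There is one attempt and no reset: what is moved stays moved. The work goes in short steps, Python scripts to look and compute and a tool call to move; the robot and the scene stay as the last step left them, time stands still between calls to the robot, and variables do not carry over. Pictures are saved under pics/ and viewed, at most 13 in all, crops included, and the job is handed in when it is done.

Besides the shell and the picture viewer there is one more tool, called after "Call:" as a command line: name --argument value ..., lists and objects as JSON in quotes. drive_tool: Moves the arm, as the interface text tells. Its arguments: {"type":"object","properties":{"series":{"type":"array"},"grip_force":{"type":"number"}},"required":["series"]}

```bash
mkdir -p pics; ls
python3 - <<'E'
from bench import telemetry, camera, get_calibration, r
import cv2,numpy as np
s=telemetry.read_state();print({k:np.round(v,3) for k,v in s.items()}, r.tips_ahead)
ims=[]
for n in["scene","top"]:
    c=get_calibration(n);print(n,c)
    im=camera(n);cv2.imwrite(f"pics/{n}0.png",im[:,:,::-1])
E
```

```text
pics
{'time': np.float64(0.0), 'joint_positions': array([ 1.161,  0.333, -0.065,  1.461,  0.022,  1.35 , -0.089]), 'joint_vel': array([ 0.   , -0.001,  0.001,  0.   , -0.001, -0.001, -0.001]), 'joint_torque': array([ 0.0000e+00, -6.2324e+01,  2.5000e-02, -3.8990e+01, -6.1000e-02,
        4.0000e-02,  0.0000e+00]), 'ee_pos': array([ 0.236, -0.578,  0.244]), 'eef_rot': array([ 0.981,  0.192, -0.   , -0.001]), 'ft_force': array([-0.252, -0.264,  0.097]), 'torque': array([-0.007,  0.003,  0.024]), 'grip_force': np.float64(0.0), 'width': np.float64(0.087)} 0.022
scene {'fovy': 42.32003336350569, 'cx': 260.4536712283209, 'cy': 192.46674831365428, 'xyz': array([ 0.14400779, -0.15385633,  1.47661263]), 'rotation': array([ 0.13761618, -0.08213828, -0.50390336,  0.84876174])}
top {'fovy': 46.029539748555415, 'cx': 250.63314615224368, 'cy': 189.19828862862826, 'xyz': array([0.40237156, 0.03897723, 1.56352337]), 'rotation': array([ 0.03496055, -0.03092811, -0.70430705,  0.70835922])}
```

View pics/scene0.png

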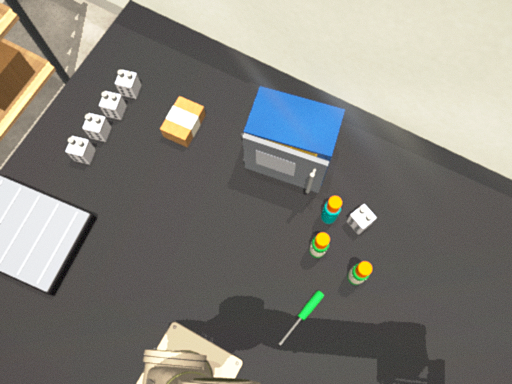

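View pics/top0.png

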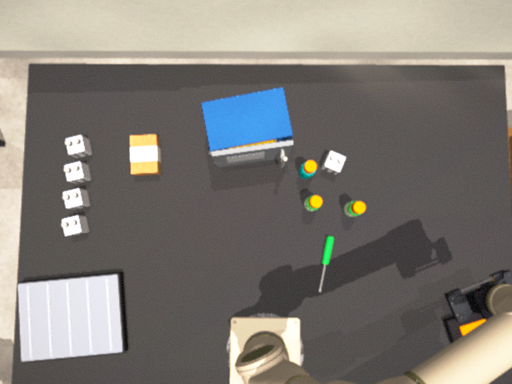

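```bash
cat > h.py <<'E'
from bench import telemetry, camera, get_calibration, r
import cv2,numpy as np
from scipy.spatial.transform import Rotation as R
def ray(n,u,v,c=None):
    c=c or get_calibration(n);f=192/np.tan(np.radians(c["fovy"]/2))
    a=np.array([u-c["cx"],v-c["cy"]])
    if n=="wrist":
        t=np.linalg.norm(a)/f; d=np.r_[a/np.linalg.norm(a)*np.sin(t),np.cos(t)]
    else: d=np.r_[a/f,1]
    return np.array(c["xyz"]),R.from_quat(c["rotation"]).apply(d*[1,-1,-1])
def at(n,u,v,z,c=None):
    o,d=ray(n,u,v,c);return (o+d*(z-o[2])/d[2])[:2]
def blobs(m,amin=25):
    k,l,st,ce=cv2.connectedComponentsWithStats(m.astype(np.uint8))
    return [(ce[i],st[i,4],l==i) for i in range(1,k) if st[i,4]>amin]
E
python3 - <<'E'
from h import *
cr=[]
for n in["scene","top"]:
    im=cv2.imread(f"pics/{n}0.png");h=cv2.cvtColor(im,cv2.COLOR_BGR2HSV)
    H,S,V=[h[...,i].astype(int) for i in range(3)]
    print(n)
    for c,a,m in blobs((H>8)&(H<26)&(S>200)&(V>120)): print(" orange",c.round(1),a,at(n,*c,0.14).round(4))
    for c,a,m in blobs((H>105)&(H<120)&(S>150)&(V>90),300):
        ct=max(cv2.findContours(m.astype(np.uint8),0,1)[0],key=cv2.contourArea)
        q=cv2.approxPolyDP(cv2.convexHull(ct),5,True)[:,0]
        print(" roof",a,[(p.tolist(),at(n,*p,0.24).round(3).tolist()) for p in q])
    o=(230,80) if n=="scene" else (190,80)
    c=im[o[1]:o[1]+220 if n=="scene" else o[1]+150,o[0]:o[0]+180]
    cr.append(cv2.resize(c,(0,0),fx=2.2 if n=="scene" else 2.2,fy=2.2,interpolation=cv2.INTER_CUBIC))
hh=max(c.shape[0] for c in cr)
cv2.imwrite("pics/crop0.png",np.hstack([cv2.copyMakeBorder(c,0,hh-c.shape[0],0,0,0) for c in cr]))
E
```

```text
scene
 orange [331.7 207. ] 56 [ 0.5939 -0.1379]
 orange [319.  243.5] 62 [ 0.4833 -0.1532]
 orange [360.6 271.5] 65 [ 0.4679 -0.2861]
 roof 538 [([260, 87], [0.782, 0.194]), ([291, 102], [0.782, 0.095]), ([302, 126], [0.731, 0.035]), ([294, 129], [0.712, 0.05]), ([255, 99], [0.742, 0.188])]
top
 orange [311.7 202.4] 33 [ 0.4947 -0.1451]
 orange [356.7 207.2] 65 [ 0.4805 -0.2867]
 orange [470.3 326.1] 177 [ 0.1172 -0.629 ]
```

View pics/crop0.png

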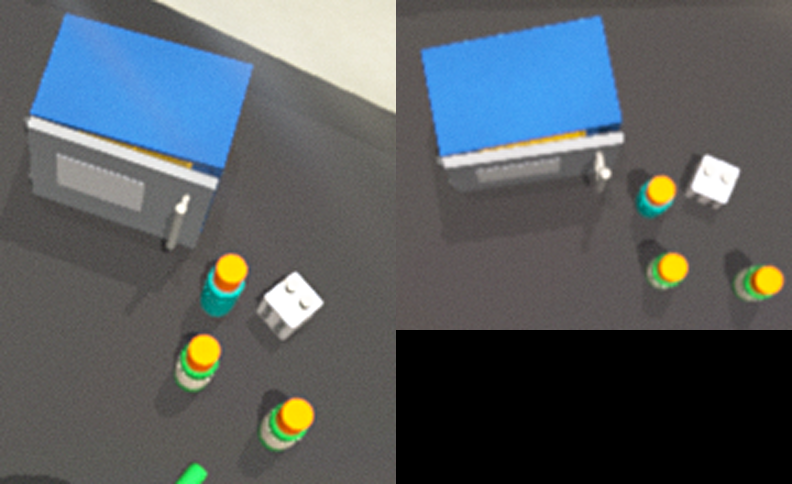

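Run:
```python
from h import *
cr=[]
for n in["scene","top"]:
    im=cv2.imread(f"pics/{n}0.png");h=cv2.cvtColor(im,cv2.COLOR_BGR2HSV)
    H,S,V=[h[...,i].astype(int) for i in range(3)]
    print(n)
    for c,a,m in blobs((H>19)&(H<30)&(S>180)&(V>235),15): print(" captop",c.round(1),a,at(n,*c,0.15).round(4))
    for c,a,m in blobs((H>100)&(H<125)&(S>120)&(V>60),300):
        ct=max(cv2.findContours(m.astype(np.uint8),0,1)[0],key=cv2.contourArea)
        q=cv2.approxPolyDP(cv2.convexHull(ct),4,True)[:,0]
        print(" roof",a,[(p.tolist(),at(n,*p,0.24).round(3).tolist()) for p in q])
    win=np.zeros(V.shape,bool)
    if n=="scene": win[130:200,235:345]=1
    else: win[140:175,205:298]=1
    for c,a,m in blobs((S<60)&(V>135)&win,8):
        ct=max(cv2.findContours(m.astype(np.uint8),0,1)[0],key=cv2.contourArea)
        q=cv2.boxPoints(cv2.minAreaRect(ct))
        print(" grey",a,[(p.round().tolist(),at(n,*p,0.237).round(3).tolist()) for p in q])
    o=(290,155,50,50) if n=="scene" else (260,135,50,40)
    cr.append(cv2.resize(im[o[1]:o[1]+o[3],o[0]:o[0]+o[2]],(0,0),fx=8,fy=8,interpolation=cv2.INTER_CUBIC))
hh=400
cv2.imwrite("pics/crop1.png",np.hstack([cv2.copyMakeBorder(c,0,hh-c.shape[0],0,0,0) for c in cr]))
```

```text
scene
 captop [334.9 201.8] 124 [ 0.6087 -0.1393]
 captop [322.5 238.9] 139 [ 0.4967 -0.1558]
 captop [364.8 268. ] 142 [ 0.4795 -0.291 ]
 roof 4509 [([260, 86], [0.785, 0.196]), ([344, 110], [0.83, -0.046]), ([329, 159], [0.678, -0.074]), ([244, 131], [0.641, 0.167])]
 grey 512 [([241.0, 137.0], [0.622, 0.167]), ([243.0, 131.0], [0.639, 0.17]), ([329.0, 161.0], [0.675, -0.077]), ([328.0, 166.0], [0.658, -0.079])]
 grey 537 [([252.0, 162.0], [0.572, 0.105]), ([256.0, 149.0], [0.61, 0.112]), ([297.0, 163.0], [0.628, -0.003]), ([293.0, 176.0], [0.59, -0.01])]
 grey 44 [([308.0, 175.0], [0.612, -0.045]), ([314.0, 167.0], [0.639, -0.049]), ([318.0, 170.0], [0.636, -0.063]), ([312.0, 178.0], [0.609, -0.059])]
 grey 20 [([307.0, 191.0], [0.57, -0.062]), ([310.0, 179.0], [0.604, -0.055]), ([312.0, 179.0], [0.605, -0.058]), ([308.0, 191.0], [0.57, -0.066])]
top
 captop [310.1 165.8] 100 [ 0.6096 -0.1398]
 captop [315.8 201.2] 108 [ 0.4977 -0.1569]
 captop [359.1 207. ] 104 [ 0.4806 -0.292 ]
 captop [470.  326.8] 126 [ 0.1172 -0.6232]
 roof 4219 [([283, 88], [0.832, -0.048]), ([290, 138], [0.679, -0.069]), ([209, 149], [0.645, 0.171]), ([202, 102], [0.788, 0.194])]
 grey 443 [([210.0, 150.0], [0.641, 0.169]), ([293.0, 139.0], [0.678, -0.077]), ([294.0, 145.0], [0.66, -0.08]), ([211.0, 156.0], [0.623, 0.167])]
 grey 65 [([278.0, 150.0], [0.643, -0.033]), ([284.0, 148.0], [0.65, -0.051]), ([288.0, 160.0], [0.614, -0.063]), ([282.0, 162.0], [0.608, -0.045])]
 grey 169 [([227.0, 157.0], [0.622, 0.118]), ([263.0, 151.0], [0.639, 0.011]), ([264.0, 156.0], [0.625, 0.009]), ([228.0, 162.0], [0.608, 0.116])]
```

View pics/crop1.png

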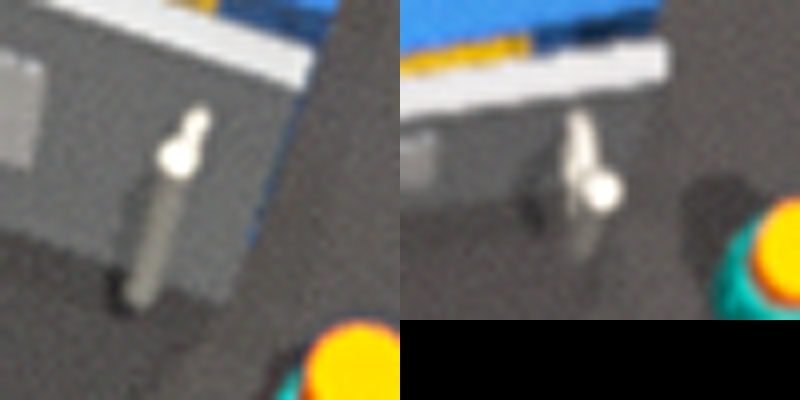

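```bash
cat >> h.py <<'E'
def go(p,phi,s=None):
    "units to TCP position p, tool down with x at world angle phi (deg)"
    s=s or telemetry.read_state();Rc=R.from_quat(s["eef_rot"])
    Rt=R.from_euler("z",phi,degrees=True)*R.from_euler("x",180,degrees=True)
    t=np.degrees((Rc.inv()*Rt).as_rotvec())/5;d=Rc.inv().apply(np.array(p)-s["ee_pos"])/.04
    print("turn",t.round(2),"shift",d.round(2))
E
python3 - <<'E'
from h import *
print(at("scene",312.2,174.8,.238),at("top",285.3,158.8,.238))
go([.612,-.056,.31],188)
E
```

```text
[ 0.61672835 -0.05419714] [ 0.61728624 -0.05525263]
turn [-0.000e+00 -2.000e-02 -3.317e+01] shift [13.64 -8.55 -1.64]
```

Call:
drive_tool --series '[0,0,-1.4,0,0,-1.65,1,0,0,-2.8,1,-0.6,-1.65,1,0,0,-4.2,2,-1.2,-1.65,1,0,0,-5.6,3,-1.8,-1.65,1,0,0,-7,4,-2.4,-1.65,1,0,0,-8.4,5,-3,-1.65,1,0,0,-9.8,6,-3.6,-1.65,1,0,0,-11.2,7,-4.2,-1.65,1,0,0,-12.6,8,-4.8,-1.65,1,0,0,-14,9,-5.4,-1.65,1]' --grip_force 15

```text
time: 0.93
ee_pos: [0.4586, -0.2809, 0.3105]
eef_rot: [0.692, 0.722, -0.0, 0.0]
ft_force: [-0.0, -1.3, -0.1]
width: 0.0877
grip_force: 0.0
```

Run:
```python
from h import *
print(telemetry.read_state()["joint_positions"].round(2));go([.617,-.0547,.30],188)
```

```text
[ 0.85  0.14 -0.43  1.57  0.06  1.45  0.46]
turn [ -0.    0.  -19.1] shift [5.48 4.2  0.26]
```

Call:
drive_tool --series '[0,0,-10,4,3,0,1,0,0,-10,4,3,0,1,0,0,-10,4,3,0,1,0,0,-10,4,3,0,1,0,0,-10,4,3,0,1,0,0,-10,4,3,0,1,0,0,-10,4,3,0,1,0,0,-10,4,3,0,1,0,0,-10,4,3,0,1,0,0,-10,4,3,0,1]'

```text
time: 1.77
ee_pos: [0.5715, -0.1189, 0.3104]
eef_rot: [0.327, 0.945, -0.0, -0.0]
ft_force: [0.2, 0.4, 0.4]
width: 0.0872
grip_force: 0.0
```

Run:
```python
from h import *
print(telemetry.read_state()["joint_positions"].round(2));go([.617,-.0547,.30],188)
```

```text
[ 0.65  0.28 -0.64  1.44  0.17  1.48  0.91]
turn [-0.   -0.   -9.23] shift [0.1  1.96 0.26]
```

Call:
drive_tool --series '[0,0,-9.2,0.1,1.95,0.25,1,0,0,-9.2,0.1,1.95,0.25,1,0,0,-9.2,0.1,1.95,0.25,1,0,0,-9.2,0.1,1.95,0.25,1,0,0,-9.2,0.1,1.95,0.25,1,0,0,-9.2,0.1,1.95,0.25,1,0,0,-9.2,0.1,1.95,0.25,1,0,0,-9.2,0.1,1.95,0.25,1,0,0,-9.2,0.1,1.95,0.25,1,0,0,-9.2,0.1,1.95,0.25,1]'

```text
time: 2.6
ee_pos: [0.6164, -0.0546, 0.3006]
eef_rot: [-0.069, 0.998, -0.0, 0.0]
ft_force: [-0.2, -0.3, 1.1]
width: 0.0868
grip_force: 0.0
```

Run:
```python
from h import *
print(telemetry.read_state()["joint_positions"].round(2));go([.617,-.0547,.221],188)
cv2.imwrite("pics/w1.png",camera("wrist")[:,:,::-1])
```

```text
[ 0.59  0.4  -0.79  1.36  0.28  1.5   1.54]
turn [-0.    0.   -0.01] shift [-0.02 -0.    1.99]
```

View pics/w1.png

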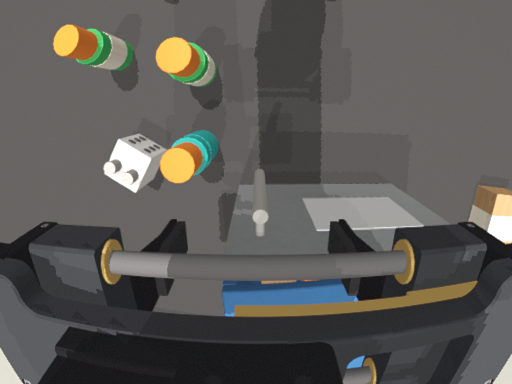

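Call:
drive_tool --series '[0,0,0,0,0,0.7,1,0,0,0,0,0,1.4,1,0,0,0,0,0,2,1,0,0,0,0,0,2,1,0,0,0,0,0,2,-1,0,0,0,0,0,2,-1,0,0,0,0,0,2,-1,0,0,0,0,0,2,-1,0,0,0,0,0,2,-1,0,0,0,0,0,2,-1]'

```text
time: 3.48
ee_pos: [0.6167, -0.0543, 0.2213]
eef_rot: [-0.071, 0.997, -0.0, 0.001]
ft_force: [-0.4, -0.8, 0.6]
width: 0.055
grip_force: 0.0
```

Run:
```python
from h import *
s=telemetry.read_state();print({k:np.round(s[k],3) for k in("ee_pos","width","grip_force","ft_force")})
H=np.array([.639,.166]);v=s["ee_pos"][:2]-H;Rc=R.from_quat(s["eef_rot"])
for k in (0.02,.04,.08,.12,.16,.2,.24,.28,.32,.36,.4,.44,.48):
    a=np.radians(k*100);c,q=np.cos(-a),np.sin(-a)
    w=np.array([[c,-q],[q,c]])@v-v
    print(round(k*100),(Rc.inv().apply([*w,0])/.04).round(2))
```

```text
{'ee_pos': array([ 0.617, -0.054,  0.221]), 'width': np.float64(0.055), 'grip_force': np.float64(0.0), 'ft_force': array([-0.41 , -0.817,  0.59 ])}
2 [ 0.19  0.05 -0.  ]
4 [ 0.37  0.11 -0.  ]
8 [ 0.73  0.24 -0.  ]
12 [ 1.09  0.39 -0.  ]
16 [ 1.43  0.58 -0.  ]
20 [ 1.76  0.78 -0.  ]
24 [ 2.07  1.01 -0.  ]
28 [ 2.37  1.25 -0.  ]
32 [ 2.64  1.52 -0.  ]
36 [ 2.9   1.81 -0.  ]
40 [ 3.14  2.11 -0.  ]
44 [ 3.36  2.43 -0.  ]
48 [ 3.55  2.77 -0.  ]
```

Call:
drive_tool --series '[0,0,0,0,0,0,-1,0,0,0,0,0,0,-1,0,0,0,0,0,0,-1,0,0,0,0,0,0,-1,0,0,0,0,0,0,-1,0,0,0,0,0,0,-1,0,0,0,0,0,0,-1,0,0,0,0,0,0,-1,0,0,0,0,0,0,-1,0,0,0,0,0,0,-1]'

```text
time: 4.32
ee_pos: [0.6164, -0.0528, 0.2205]
eef_rot: [-0.072, 0.997, 0.001, 0.0]
ft_force: [0.4, 5.4, -0.7]
width: 0.011
grip_force: 15.0
```

Call:
drive_tool --series '[0,0,0.8,0.37,0.11,0,-1,0,0,1.6,0.73,0.24,0,-1,0,0,2.4,1.09,0.39,0,-1,0,0,3.2,1.43,0.58,0,-1,0,0,4,1.76,0.78,0,-1,0,0,4.8,2.07,1.01,0,-1,0,0,5.6,2.37,1.25,0,-1,0,0,6.4,2.64,1.52,0,-1,0,0,7.2,2.9,1.81,0,-1,0,0,8,3.14,2.11,0,-1]'

```text
time: 5.15
ee_pos: [0.4808, 0.0139, 0.2205]
eef_rot: [0.275, 0.961, 0.002, 0.001]
ft_force: [13.8, 12.1, -11.2]
width: 0.0113
grip_force: 15.0
```

```bash
cat > sw.py <<'E'
from h import *
s=telemetry.read_state();print({k:np.round(s[k],3) for k in("ee_pos","width","grip_force","ft_force","joint_positions")})
H=np.array([.639,.166]);v=s["ee_pos"][:2]-H;Rc=R.from_quat(s["eef_rot"])
ang=np.degrees(np.arctan2(v[1],v[0]));print("handle az",ang, "r",np.linalg.norm(v),"tool yaw",Rc.as_matrix()[:2,0])
th=np.degrees(.18)-(ang-np.degrees(np.arctan2(-.215,-.054)));print("theta",th%360)
for k in range(4,54,4):
    a=np.radians(k);c,q=np.cos(-a),np.sin(-a)
    w=np.array([[c,-q],[q,c]])@v*.222/np.linalg.norm(v)-v
    print(k,(Rc.inv().apply([*w,0])/.04).round(2))
E
python3 sw.py
```

```text
{'ee_pos': array([0.481, 0.014, 0.22 ]), 'width': np.float64(0.011), 'grip_force': np.float64(15.006), 'ft_force': array([ 13.808,  12.117, -11.211]), 'joint_positions': array([ 0.633,  0.083, -0.78 ,  1.831,  0.059,  1.248,  0.85 ])}
handle az -136.13233627676047 r 0.2194347363193015 tool yaw [-0.84873887  0.52880947]
theta 42.34664629771903
4 [ 0.39  0.05 -0.  ]
8 [ 0.75  0.18 -0.  ]
12 [ 1.1   0.34 -0.  ]
16 [ 1.45  0.52 -0.  ]
20 [1.77 0.73 0.  ]
24 [2.09 0.96 0.  ]
28 [2.38 1.21 0.  ]
32 [2.66 1.48 0.  ]
36 [2.92 1.77 0.  ]
40 [3.16 2.07 0.  ]
44 [3.37 2.39 0.  ]
48 [3.56 2.73 0.01]
52 [3.73 3.08 0.01]
```

Call:
drive_tool --series '[0,0,0.8,0.37,0.14,0,-1,0,0,1.6,0.73,0.27,0,-1,0,0,2.4,1.08,0.42,0,-1,0,0,3.2,1.42,0.6,0,-1,0,0,4,1.74,0.8,0,-1,0,0,4.8,2.05,1.03,0,-1,0,0,5.6,2.34,1.28,0,-1,0,0,6.4,2.61,1.55,0,-1,0,0,7.2,2.86,1.84,0,-1,0,0,8,3.1,2.14,0,-1]'

```text
time: 5.98
ee_pos: [0.4196, 0.1494, 0.2204]
eef_rot: [0.588, 0.809, -0.001, 0.001]
ft_force: [3.4, -1.9, -3.8]
width: 0.0117
grip_force: 15.0
```

```bash
python3 sw.py
```

```text
{'ee_pos': array([0.42 , 0.149, 0.22 ]), 'width': np.float64(0.012), 'grip_force': np.float64(14.998), 'ft_force': array([ 3.375, -1.905, -3.788]), 'joint_positions': array([ 0.505, -0.01 , -0.926,  1.902, -0.007,  1.246, -0.106])}
handle az -175.6683191338998 r 0.22002658003481548 tool yaw [-0.30785219  0.95143275]
theta 81.88262915485835
4 [ 0.38  0.06 -0.  ]
8 [ 0.75  0.19 -0.  ]
12 [ 1.1   0.34 -0.  ]
16 [ 1.45  0.52 -0.  ]
20 [ 1.78  0.72 -0.  ]
24 [ 2.09  0.95 -0.  ]
28 [ 2.39  1.2  -0.  ]
32 [ 2.67  1.46 -0.01]
36 [ 2.93  1.75 -0.01]
40 [ 3.17  2.05 -0.01]
44 [ 3.39  2.37 -0.01]
48 [ 3.59  2.71 -0.01]
52 [ 3.76  3.05 -0.01]
```

Call:
drive_tool --series '[0,0,0.8,0.37,0.11,0,-1,0,0,1.6,0.73,0.24,0,-1,0,0,2.4,1.09,0.38,0,-1,0,0,2.4,1.09,0.38,0,-1,0,0,2.4,1.09,0.38,0,-1,0,0,2.4,1.09,0.38,0,-1,0,0,2.4,1.09,0.38,-0.3,0,0,2.4,1.09,0.38,0,-0.3,0,0,2.4,1.09,0.38,0,-0.3,0,0,2.4,1.09,0.38,0,-0.3]'

```text
validation failed for argument at $.se...
```

```bash
python3 sw.py|head -8
```

```text
{'ee_pos': array([0.42 , 0.149, 0.22 ]), 'width': np.float64(0.012), 'grip_force': np.float64(14.998), 'ft_force': array([ 3.375, -1.905, -3.788]), 'joint_positions': array([ 0.505, -0.01 , -0.926,  1.902, -0.007,  1.246, -0.106])}
handle az -175.6683191338998 r 0.22002658003481548 tool yaw [-0.30785219  0.95143275]
theta 81.88262915485835
4 [ 0.38  0.06 -0.  ]
8 [ 0.75  0.19 -0.  ]
12 [ 1.1   0.34 -0.  ]
16 [ 1.45  0.52 -0.  ]
20 [ 1.78  0.72 -0.  ]
```

One row was a number short, so the call was refused. Resending it without the slip.

Call:
drive_tool --series '[0,0,0.8,0.37,0.11,0,-1,0,0,1.6,0.73,0.24,0,-1,0,0,2.4,1.09,0.38,0,-1,0,0,2.4,1.09,0.38,0,-1,0,0,2.4,1.09,0.38,0,-1,0,0,2.4,1.09,0.38,0,-1]'

```text
time: 6.48
ee_pos: [0.4205, 0.1955, 0.2205]
eef_rot: [0.668, 0.745, -0.0, -0.0]
ft_force: [-2.9, 1.8, -1.7]
width: 0.0118
grip_force: 15.0
```

```bash
python3 sw.py|head -5
```

```text
{'ee_pos': array([0.42 , 0.195, 0.22 ]), 'width': np.float64(0.012), 'grip_force': np.float64(15.0), 'ft_force': array([-2.855,  1.797, -1.736]), 'joint_positions': array([ 0.436,  0.058, -0.98 ,  1.86 ,  0.05 ,  1.251, -0.45 ])}
handle az 172.31713431419143 r 0.22048362650754827 tool yaw [-0.10864302  0.99408081]
theta 93.89717570676714
4 [ 0.38  0.07 -0.  ]
8 [ 0.75  0.2  -0.  ]
```

Call:
drive_tool --series '[0,0,0,0,0,0,0,0,0,0,0,0,0,0,0,0,0,0,0,0,0,0,0,0,0,0,0,0,0,0,0,0,0,0,0,0,0,0,0,0,-0.7,0,0,0,0,0,0,-1.5,0,0,0,0,0,0,-2.5,0,0,0,0,0,0,-2.5,0.6,0,0,0,0,0,-2.5,0.6]'

```text
time: 7.32
ee_pos: [0.4217, 0.1961, 0.3224]
eef_rot: [0.668, 0.744, 0.001, 0.001]
ft_force: [-0.0, -0.2, -0.2]
width: 0.0505
grip_force: 0.0
```

Run:
```python
from h import *
# tool y along door y: door yaw = .18-1.64 rad -> door y angle
psi=np.degrees(.18)-94; print("door y ang",psi+90)
go([.497,-.1565,.34],psi+180)
im={}
for n in ("top","scene"):
    im[n]=camera(n)[:,:,::-1];cv2.imwrite(f"pics/{n}1.png",im[n])
```

```text
door y ang 6.3132403123548215
turn [ 0.04 -0.   -0.03] shift [-8.97  0.93 -0.44]
```

View pics/scene1.png

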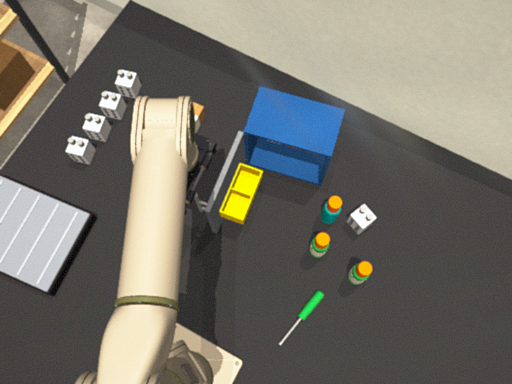

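Call:
drive_tool --series '[0,0,0,-1,0,0,1,0,0,0,-2,0.2,0,1,0,0,0,-3,0.3,0,1,0,0,0,-4,0.4,0,1,0,0,0,-5,0.5,0,1,0,0,0,-6,0.6,0,1,0,0,0,-7,0.7,0,1,0,0,0,-8,0.8,0,1,0,0,0,-8.95,0.93,0,1,0,0,0,-8.95,0.93,0,1]'

```text
time: 8.25
ee_pos: [0.4953, -0.1647, 0.3177]
eef_rot: [0.672, 0.741, -0.001, -0.001]
ft_force: [-1.2, -1.0, 0.1]
width: 0.0872
grip_force: 0.0
```

Run:
```python
from h import *
go([.497,-.1565,.138],180+np.degrees(.18)-94)
cv2.imwrite("pics/top2.png",camera("top")[:,:,::-1]);cv2.imwrite("pics/scene2.png",camera("scene")[:,:,::-1])
cr=[]
for n in ("scene","top"):
    im=cv2.imread(f"pics/{n}2.png");h=cv2.cvtColor(im,cv2.COLOR_BGR2HSV)
    H,S,V=[h[...,i].astype(int) for i in range(3)]
    for c,a,m in blobs((H>22)&(H<36)&(S>150)&(V>60),150):
        ct=max(cv2.findContours(m.astype(np.uint8),0,1)[0],key=cv2.contourArea)
        q=cv2.approxPolyDP(cv2.convexHull(ct),3,True)[:,0]
        print(n,"yel",a,c.round(1),[(p.tolist(),at(n,*p,0.116).round(3).tolist()) for p in q])
    o=(200,120) if n=="scene" else (150,120)
    cr.append(cv2.resize(im[o[1]:o[1]+120,o[0]:o[0]+100],(0,0),fx=4,fy=4,interpolation=cv2.INTER_CUBIC))
cv2.imwrite("pics/crop2.png",np.hstack(cr))
H0=np.array([.639,.166]);p=.18-1.64;x=np.array([np.cos(p),np.sin(p)]);y=np.array([-x[1],x[0]])
for n,a,b in(("c0",.036,-.086),("c1",.036,-.164),("k",.0,-.045),("k",.072,-.045),("k",.072,-.205),("k",0,-.205)):print(n,(H0+a*x+b*y).round(4))
```

```text
turn [-0.04 -0.   -0.14] shift [0.2  0.08 4.49]
scene yel 1525 [240.7 192.8] [([239, 163], [0.593, 0.162]), ([262, 170], [0.606, 0.092]), ([243, 223], [0.439, 0.062]), ([228, 219], [0.429, 0.105]), ([219, 211], [0.437, 0.14])]
top yel 1236 [230.  194.1] [([238, 168], [0.606, 0.089]), ([244, 218], [0.445, 0.068]), ([224, 221], [0.435, 0.132]), ([216, 171], [0.596, 0.16])]
c0 [0.5575 0.1207]
c1 [0.48   0.1121]
k [0.5943 0.161 ]
k [0.6022 0.0895]
k [0.4432 0.0718]
k [0.4353 0.1433]
```

View pics/crop2.png

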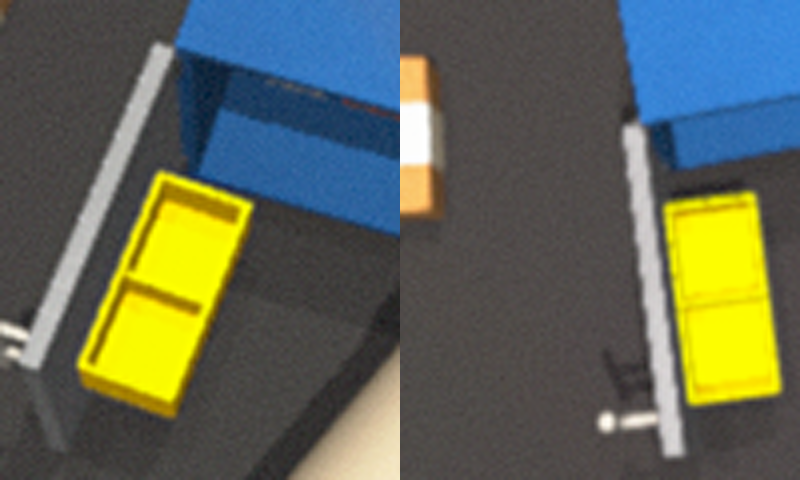

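Call:
drive_tool --series '[0,0,-0.1,0.2,0.08,0,1,0,0,-0.1,0.2,0.08,0.7,1,0,0,-0.1,0.2,0.08,1.5,1,0,0,-0.1,0.2,0.08,2.3,1,0,0,-0.1,0.2,0.08,3.1,1,0,0,-0.1,0.2,0.08,3.8,1,0,0,-0.1,0.2,0.08,4.3,1,0,0,-0.1,0.2,0.08,4.5,1,0,0,-0.1,0.2,0.08,4.5,1,0,0,-0.1,0.2,0.08,4.5,1]'

```text
time: 9.18
ee_pos: [0.499, -0.1468, 0.1414]
eef_rot: [0.664, 0.748, 0.0, 0.0]
ft_force: [0.8, 0.2, 0.7]
width: 0.0868
grip_force: 0.0
```

Call:
drive_tool --series '[0,0,0,0,0,0,-1,0,0,0,0,0,0,-1,0,0,0,0,0,0,-1,0,0,0,0,0,0,-1,0,0,0,0,0,0,-1,0,0,0,0,0,0,-1,0,0,0,0,0,0,-1,0,0,0,0,0,0,-1,0,0,0,0,0,0,-1,0,0,0,0,0,0,-1]'

```text
time: 10.02
ee_pos: [0.4985, -0.148, 0.1405]
eef_rot: [0.665, 0.747, -0.0, -0.0]
ft_force: [-0.6, 0.7, 1.3]
width: 0.0375
grip_force: 15.0
```

Call:
drive_tool --series '[0,0,0,0,0,0,-1,0,0,0,0,0,0,-1]' --grip_force 25

```text
time: 10.18
ee_pos: [0.4984, -0.148, 0.1405]
eef_rot: [0.665, 0.747, -0.0, -0.0]
ft_force: [-1.0, 0.3, 0.2]
width: 0.0375
grip_force: 25.0
```

Run:
```python
from h import *
print(telemetry.read_state()["ee_pos"],telemetry.read_state()["width"])
go([.5575,.1195,.33],97.5)
```

```text
[ 0.498445   -0.14797758  0.14052626] 0.037529956913141226
turn [-0.    0.   -0.17] shift [ 6.47  2.24 -4.74]
```

Call:
drive_tool --series '[0,0,0,0,0,0,0.2,0,0,0,0,0,0,0.2,0,0,0,0,0,0,0.2,0,0,0,-0.21,-0.04,0.05,0.2,0,0,0,-0.21,-0.04,0.05,0.2,0,0,0,-0.21,-0.04,0.05,0.2,0,0,0,-0.21,-0.04,0.05,-1,0,0,0,-0.21,-0.04,0.05,-1,0,0,0,-0.21,-0.04,0.05,-1,0,0,0,-0.21,-0.04,0.05,-1]'

```text
time: 11.02
ee_pos: [0.498, -0.1563, 0.1386]
eef_rot: [0.665, 0.747, 0.0, 0.0]
ft_force: [0.5, 0.6, -0.0]
width: 0.0371
grip_force: 25.0
```

Call:
drive_tool --series '[0,0,0,0,0,0,-1,0,0,0,0,0,0,-1,0,0,0,0,0,0,-1]'

```text
time: 11.27
ee_pos: [0.498, -0.1564, 0.1386]
eef_rot: [0.665, 0.747, 0.0, 0.0]
ft_force: [0.5, 0.2, -0.8]
width: 0.0374
grip_force: 25.0
```

Run:
```python
from h import *
print(telemetry.read_state()["ee_pos"],telemetry.read_state()["width"])
go([.5575,.1195,.33],97.5)
im=camera("wrist")[:,:,::-1];cv2.imwrite("pics/w2.png",im)
```

```text
[ 0.49802073 -0.1563884   0.13860041] 0.03738468887958865
turn [ 0.    0.   -0.17] shift [ 6.68  2.28 -4.78]
```

View pics/w2.png

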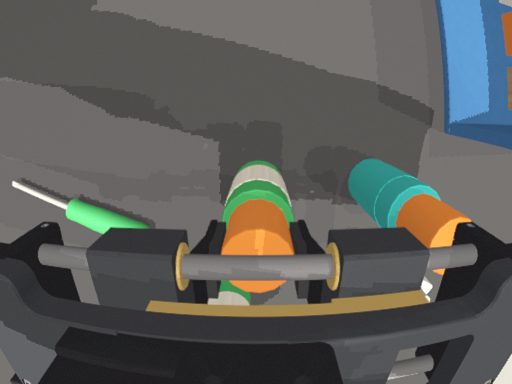

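Call:
drive_tool --series '[0,0,0,0,0,-0.4,-1,0,0,0,0,0,-1.1,-1,0,0,0,0,0,-2,-1,0,0,0,0,0,-2.9,-1,0,0,-0.15,0.4,0.1,-3.8,-1,0,0,-0.15,1,0.3,-4.5,-1,0,0,-0.15,1.8,0.6,-4.8,-1,0,0,-0.15,2.6,0.9,-4.8,-1,0,0,-0.15,3.4,1.2,-4.8,-1,0,0,-0.15,4.2,1.5,-4.8,-1]'

```text
time: 12.15
ee_pos: [0.5379, 0.0187, 0.3307]
eef_rot: [0.66, 0.751, -0.0, 0.0]
ft_force: [0.8, -0.8, -1.8]
width: 0.0376
grip_force: 25.0
```

Run:
```python
from h import *
print(telemetry.read_state()["width"])
go([.5575,.1195,.33],97.5)
```

```text
0.03755051484237202
turn [ 0.    0.01 -0.03] shift [2.44 0.81 0.02]
```

Call:
drive_tool --series '[0,0,0,0.8,0.25,0,-1,0,0,0,1.5,0.5,0,-1,0,0,0,2.1,0.7,0,-1,0,0,0,2.45,0.8,0,-1,0,0,0,2.45,0.8,0,-1,0,0,0,2.45,0.8,0,-1,0,0,0,2.45,0.8,0,-1,0,0,0,2.45,0.8,0,-1]'

```text
time: 12.82
ee_pos: [0.5572, 0.1171, 0.3304]
eef_rot: [0.661, 0.751, -0.0, 0.0]
ft_force: [-0.6, -0.6, -1.6]
width: 0.0373
grip_force: 25.0
```

Run:
```python
from h import *
go([.5575,.1195,.2106],97.5)
cr=[]
for n,o in (("scene",(200,120)),("top",(180,120))):
    im=camera(n)[:,:,::-1]
    cr.append(cv2.resize(im[o[1]:o[1]+130,o[0]:o[0]+100],(0,0),fx=4,fy=4,interpolation=cv2.INTER_CUBIC))
cv2.imwrite("pics/crop3.png",np.hstack(cr))
```

```text
turn [-0.    0.01 -0.04] shift [0.06 0.02 2.99]
```

View pics/crop3.png

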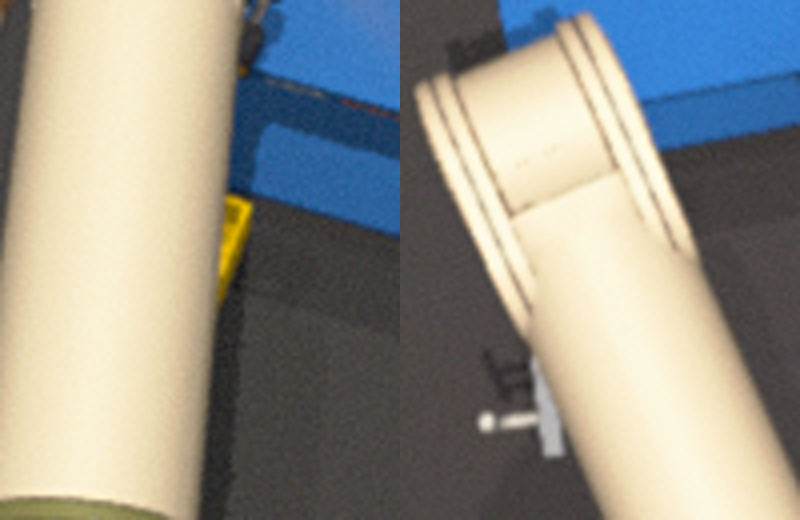

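Call:
drive_tool --series '[0,0,0,0.06,0.02,0.4,-1,0,0,0,0.06,0.02,0.9,-1,0,0,0,0.06,0.02,1.4,-1,0,0,0,0.06,0.02,1.8,-1,0,0,0,0.06,0.02,2.2,-1,0,0,0,0.06,0.02,2.5,-1,0,0,0,0.06,0.02,2.8,-1,0,0,0,0.06,0.02,2.9,-1,0,0,0,0.06,0.02,2.9,-1,0,0,0,0.06,0.02,2.9,-1]'

```text
time: 13.75
ee_pos: [0.5578, 0.1212, 0.2151]
eef_rot: [0.66, 0.751, 0.0, 0.0]
ft_force: [-0.5, -0.8, -2.0]
width: 0.0373
grip_force: 25.0
```

Call:
drive_tool --series '[0,0,0,0,0,0.05,-1,0,0,0,0,0,0.1,-1,0,0,0,0,0,0.13,-1,0,0,0,0,0,0.13,-1]'

```text
time: 14.08
ee_pos: [0.5576, 0.1211, 0.2092]
eef_rot: [0.66, 0.751, -0.0, 0.0]
ft_force: [-0.4, 0.1, -2.4]
width: 0.0374
grip_force: 25.0
```

Call:
drive_tool --series '[0,0,0,0,0,0.03,-1,0,0,0,0,0,0.05,-1,0,0,0,0,0,0.05,-1]'

```text
time: 14.33
ee_pos: [0.558, 0.1214, 0.2085]
eef_rot: [0.66, 0.751, 0.001, 0.001]
ft_force: [-1.0, 0.0, 6.7]
width: 0.0375
grip_force: 25.0
```

Call:
drive_tool --series '[0,0,0,0,0,0,0.3,0,0,0,0,0,0,0.3,0,0,0,0,0,0,0.3,0,0,0,0,0,0,0.3,0,0,0,0,0,0,0.3,0,0,0,0,0,-0.4,0.3,0,0,0,0,0,-1,0.3,0,0,0,0,0,-2,0.3,0,0,0,0,0,-3,0.3,0,0,0,0,0,-3,0.3]'

```text
time: 15.17
ee_pos: [0.5594, 0.1224, 0.3351]
eef_rot: [0.66, 0.751, 0.004, 0.003]
ft_force: [1.5, 1.1, 0.7]
width: 0.0561
grip_force: 0.0
```

Run:
```python
from h import *
go([.480,-.2915,.33],97.5)
```

```text
turn [ 0.11 -0.01 -0.02] shift [-10.01  -3.31   0.09]
```

Call:
drive_tool --series '[0,0,0,-0.9,-0.3,0,1,0,0,0,-1.8,-0.6,0,1,0,0,0,-2.7,-0.9,0,1,0,0,0,-3.6,-1.2,0,1,0,0,0,-4.5,-1.5,0,1,0,0,0,-5.4,-1.8,0,1,0,0,0,-6.3,-2.1,0,1,0,0,0,-7.2,-2.4,0,1,0,0,0,-8.1,-2.7,0,1,0,0,0,-9,-3,0,1]'

```text
time: 16.0
ee_pos: [0.4843, -0.2531, 0.3275]
eef_rot: [0.66, 0.751, -0.0, 0.0]
ft_force: [0.8, -0.2, 0.1]
width: 0.087
grip_force: 0.0
```

Call:
drive_tool --series '[0,0,0,-0.5,-0.2,0,1,0,0,0,-0.5,-0.2,0,1,0,0,0,-0.5,-0.2,0,1,0,0,0,-0.5,-0.2,0,1]'

```text
time: 16.33
ee_pos: [0.4801, -0.2712, 0.3273]
eef_rot: [0.66, 0.752, 0.0, -0.0]
ft_force: [-0.4, 1.0, -0.2]
width: 0.0869
grip_force: 0.0
```

Run:
```python
from h import *
go([.480,-.2915,.1386],97.5)
cr=[]
for n,o in (("scene",(200,120)),("top",(180,120))):
    im=camera(n)[:,:,::-1].copy();h=cv2.cvtColor(im,cv2.COLOR_BGR2HSV)
    H,S,V=[h[...,i].astype(int) for i in range(3)]
    for c,a,m in blobs((H>15)&(H<28)&(S>180)&(V>200),15): print(n," captop",c.round(1),a,at(n,*c,0.15).round(4),at(n,*c,0.22).round(4))
    cr.append(cv2.resize(im[o[1]:o[1]+130,o[0]:o[0]+100],(0,0),fx=4,fy=4,interpolation=cv2.INTER_CUBIC))
cv2.imwrite("pics/crop4.png",np.hstack(cr))
```

```text
turn [ 0.   -0.01 -0.01] shift [-0.51 -0.07  4.72]
scene  captop [244.  166.6] 132 [0.5791 0.1359] [0.5562 0.1206]
scene  captop [236.6 196. ] 29 [0.4917 0.1109] [0.4733 0.0969]
scene  captop [334.2 201.3] 112 [ 0.609 -0.137] [ 0.5844 -0.1379]
top  captop [309.8 165.7] 103 [ 0.61   -0.1386] [ 0.5997 -0.1298]
top  captop [226.2 178.3] 160 [0.5686 0.1245] [0.5604 0.1202]
top  captop [226.  193.7] 36 [0.5198 0.1247] [0.514  0.1204]
top  captop [359.1 206.7] 43 [ 0.4816 -0.292 ] [ 0.4776 -0.2756]
top  captop [478.  325.5] 340 [ 0.1212 -0.6477] [ 0.1352 -0.6137]
```

View pics/crop4.png

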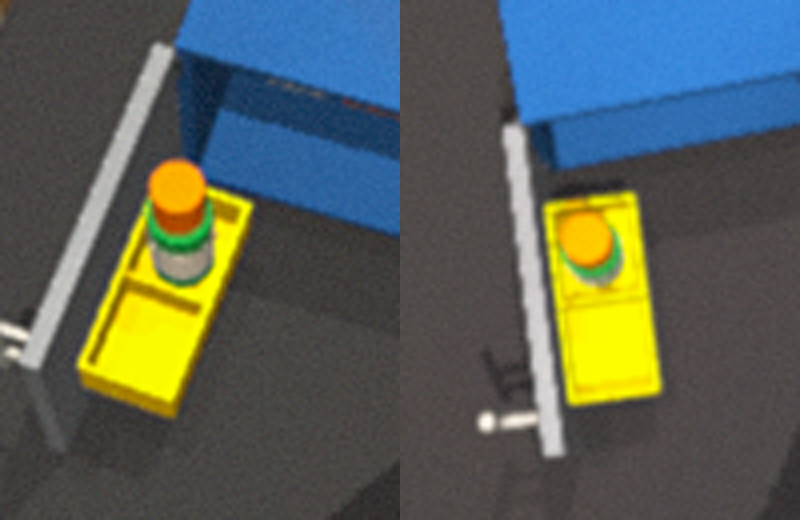

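Call:
drive_tool --series '[0,0,0,-0.51,-0.07,0,1,0,0,0,-0.51,-0.07,0.8,1,0,0,0,-0.51,-0.07,1.7,1,0,0,0,-0.51,-0.07,2.6,1,0,0,0,-0.51,-0.07,3.4,1,0,0,0,-0.51,-0.07,4.1,1,0,0,0,-0.51,-0.07,4.6,1,0,0,0,-0.51,-0.07,4.7,1,0,0,0,-0.51,-0.07,4.7,1,0,0,0,-0.51,-0.07,4.7,1]'

```text
time: 17.27
ee_pos: [0.4805, -0.2925, 0.1407]
eef_rot: [0.66, 0.752, 0.0, 0.001]
ft_force: [0.3, -0.4, 0.6]
width: 0.0872
grip_force: 0.0
```

Run:
```python
from h import *
go([.480,-.2915,.1386],97.5)
```

```text
turn [ 0.02  0.01 -0.01] shift [ 0.03 -0.01  0.05]
```

Call:
drive_tool --series '[0,0,0,0,0,0,-1,0,0,0,0,0,0,-1,0,0,0,0,0,0,-1,0,0,0,0,0,0,-1,0,0,0,0,0,0,-1,0,0,0,0,0,0,-1,0,0,0,0,0,0,-1,0,0,0,0,0,0,-1,0,0,0,0,0,0,-1,0,0,0,0,0,0,-1]'

```text
time: 18.1
ee_pos: [0.4796, -0.2928, 0.1394]
eef_rot: [0.66, 0.751, 0.0, 0.0]
ft_force: [0.6, 0.6, -0.0]
width: 0.0373
grip_force: 24.9
```

Call:
drive_tool --series '[0,0,0,0,0,0,-1,0,0,0,0,0,0,-1,0,0,0,0,0,0,-1]'

```text
time: 18.35
ee_pos: [0.4796, -0.2928, 0.1393]
eef_rot: [0.66, 0.751, 0.0, 0.0]
ft_force: [0.8, 0.0, -0.5]
width: 0.0374
grip_force: 24.9
```

Run:
```python
from h import *
print(telemetry.read_state()["ee_pos"]);go([.480,.1105,.33],97.5)
```

```text
[ 0.4795555  -0.29278506  0.13934877]
turn [ 0.    0.   -0.02] shift [10.    1.31 -4.77]
```

Call:
drive_tool --series '[0,0,0,0,0,-0.4,-1,0,0,0,0,0,-1.1,-1,0,0,0,0,0,-2,-1,0,0,0,0,0,-2.9,-1,0,0,0,0.4,0,-3.8,-1,0,0,0,1,0.1,-4.5,-1,0,0,0,1.8,0.2,-4.8,-1,0,0,0,2.7,0.3,-4.8,-1,0,0,0,3.6,0.4,-4.8,-1,0,0,0,4.5,0.6,-4.8,-1]'

```text
time: 19.18
ee_pos: [0.4794, -0.1097, 0.3315]
eef_rot: [0.66, 0.751, -0.0, 0.0]
ft_force: [1.4, 0.4, -1.9]
width: 0.0376
grip_force: 24.9
```

Call:
drive_tool --series '[0,0,0,0.9,0.1,0,-1,0,0,0,1.8,0.2,0,-1,0,0,0,2.7,0.4,0,-1,0,0,0,3.5,0.5,0,-1,0,0,0,4.2,0.6,0,-1,0,0,0,4.8,0.7,0,-1,0,0,0,5,0.7,0,-1,0,0,0,5,0.7,0,-1,0,0,0,5,0.7,0,-1]'

```text
time: 19.93
ee_pos: [0.482, 0.0901, 0.3311]
eef_rot: [0.66, 0.751, -0.0, 0.0]
ft_force: [-0.2, -1.0, -1.6]
width: 0.0375
grip_force: 24.9
```

Run:
```python
from h import *
s=telemetry.read_state();print(s["ee_pos"],s["width"]);go([.480,.1105,.213],97.5)
```

```text
[0.48201644 0.09009845 0.33112788] 0.037491456164996946
turn [-0.01  0.01 -0.02] shift [0.51 0.02 2.95]
```

Call:
drive_tool --series '[0,0,0,0.5,0.02,0,-1,0,0,0,0.5,0.02,0,-1,0,0,0,0.5,0.02,0.5,-1,0,0,0,0.5,0.02,1,-1,0,0,0,0.5,0.02,1.5,-1,0,0,0,0.5,0.02,2,-1,0,0,0,0.5,0.02,2.5,-1,0,0,0,0.5,0.02,2.85,-1,0,0,0,0.5,0.02,2.9,-1,0,0,0,0.5,0.02,2.9,-1]'

```text
time: 20.77
ee_pos: [0.4801, 0.1092, 0.2148]
eef_rot: [0.661, 0.751, -0.001, -0.0]
ft_force: [-0.4, 0.7, -1.8]
width: 0.0373
grip_force: 24.9
```

Call:
drive_tool --series '[0,0,0,0,0,0.04,-1,0,0,0,0,0,0.08,-1,0,0,0,0,0,0.12,-1,0,0,0,0,0,0.12,-1]'

```text
time: 21.1
ee_pos: [0.4805, 0.1106, 0.2108]
eef_rot: [0.66, 0.751, 0.0, 0.0]
ft_force: [0.5, -0.3, -2.2]
width: 0.0375
grip_force: 24.9
```

Call:
drive_tool --series '[0,0,0,0,0,0.03,-1,0,0,0,0,0,0.06,-1,0,0,0,0,0,0.06,-1]'

```text
time: 21.35
ee_pos: [0.481, 0.1109, 0.2091]
eef_rot: [0.66, 0.751, 0.001, 0.001]
ft_force: [-0.3, -1.5, 5.7]
width: 0.0374
grip_force: 24.9
```

Bottle is on the floor (force turned to +5.7 N); release, rise and back away.

Call:
drive_tool --series '[0,0,0,0,0,0,0.3,0,0,0,0,0,0,0.3,0,0,0,0,0,0,0.3,0,0,0,0,0,0,0.3,0,0,0,0,0,0,0.3,0,0,0,0,0,-0.4,0.3,0,0,0,0,0,-1,0.3,0,0,0,0,0,-2,0.3,0,0,0,0,0,-3,0.3,0,0,0,0,0,-3,0.3]'

```text
time: 22.18
ee_pos: [0.4823, 0.1118, 0.3351]
eef_rot: [0.66, 0.751, 0.003, 0.003]
ft_force: [0.2, 1.0, -0.3]
width: 0.0565
grip_force: 0.0
```

Call:
drive_tool --series '[0,0,0,-1,0,0,0.3,0,0,0,-2,0,0,0.3,0,0,0,-3,0,0,0.3,0,0,0,-4,0,0,0.3,0,0,0,-5,0,0,0.3,0,0,0,-6,0,0,0.3,0,0,0,-7,0,0,0.3,0,0,0,-7,0,0,0.3,0,0,0,-7,0,0,0.3,0,0,0,-7,0,0,0.3]'

```text
time: 23.02
ee_pos: [0.5165, -0.1663, 0.3279]
eef_rot: [0.66, 0.751, 0.0, -0.0]
ft_force: [-0.1, 0.1, 0.2]
width: 0.0564
grip_force: 0.0
```

Run:
```python
from h import *
print(np.abs(telemetry.read_state()["joint_vel"]).max())
cr=[]
for n,o in (("scene",(200,120)),("top",(180,120))):
    im=camera(n)[:,:,::-1].copy();h=cv2.cvtColor(im,cv2.COLOR_BGR2HSV)
    H,S,V=[h[...,i].astype(int) for i in range(3)]
    for c,a,m in blobs((H>8)&(H<21)&(S>180)&(V>215),15): print(n,c.round(1),a,at(n,*c,0.22).round(4))
    cr.append(cv2.resize(im[o[1]:o[1]+130,o[0]:o[0]+100],(0,0),fx=4,fy=4,interpolation=cv2.INTER_CUBIC))
cv2.imwrite("pics/crop5.png",np.hstack(cr))
```

```text
0.02108062110603734
scene [243.3 166.5] 39 [0.5554 0.1225]
top [310.  165.7] 102 [ 0.5996 -0.1306]
top [481.4 324.6] 171 [ 0.1378 -0.6237]
```

View pics/crop5.png

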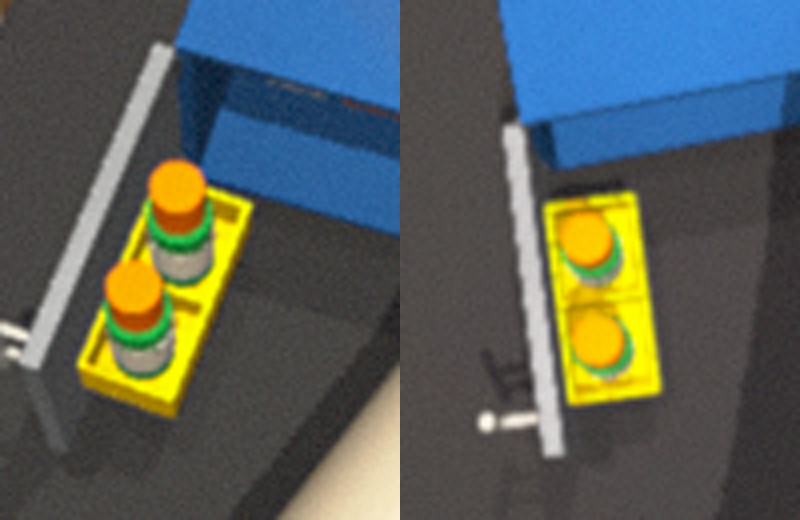

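Both bottles stand upright, one in each compartment, and the door has not moved.

```bash
python3 -c "
from bench import r
print(r.close_job())"
```

```text
the job is handed in; nothing more can be done
None
```

The door was swung open by its handle to about 1.64 rad, both green bottles stand upright in the rack, one per compartment, and the job was handed in at about 23 s; the hand-in call did not return a verdict.

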